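# Lid the sample well and latch its cam lock

## Robot

A 6-joint arm with a two-finger parallel gripper is mounted at the origin on the work surface. World frame = base frame: x ahead of the robot, y to its left, z up, the work surface at z = 0. Lengths are in mm, angles in degrees, forces in N, time in s.
With the tool pointing down it reaches from about 325 to 900 mm from the base axis. Payload 6.1 kg.
Tool frame: the origin (TCP) lies midway between the tips of the shut fingers; the grasp point (between the pads) lies 19 mm behind it; z points along the fingers, x is the direction in which the jaws open and shut, and the axes are right-handed (so a half turn about z gives the same grasp; the last joint's range is limited). The gripper opens to 85 mm and grips with 20 to 120 N. Pads are 22 mm wide; open, the fingers measure 114 mm over their backs; the gripper's body (76 mm by 85 mm) begins 54 mm behind the grasp point. The pads swing forward as they close: fully open they stand 13 mm farther back than shut.
Start: joints at [-72.657, 12.628, 87.462, -0, 79.91, -7.225], TCP at [259.855, -568.411, 231.3] pointing down, gripper open.
Joint ranges: [-170.65, 170.65], [-52.31, 119.04], [5.05, 147.46], [-71.25, 251.25], [11.57, 151.72], [-153.62, 153.62]. Speed limits (degrees/s): [147.25, 147.25, 172.46, 180, 180, 180].

## Interface

Orientations are given as [roll, pitch, yaw] about the fixed x, y, z axes, in that order (R = Rz(yaw) Ry(pitch) Rx(roll)).
In Python, from cell import arm, eyes gives the robot as it stands.
- The arm moves only by the shell command python3 -m creep 'ROWS' [FORCE]. ROWS is a JSON object of lists of equal length, an entry for each row: "xyz": the shift along the tool's x, y, z in mm, a list of three; "rotation": the turn, a rotation vector about the tool's x, y, z in degrees, a list of three; "grip": the closure, from -1 (fully open) to 1 (shut). In form: {"xyz": [[tx, ty, tz], ...], "rotation": [[wx, wy, wz], ...], "grip": [grip, ...]}. A call has 1 to 8 rows; each row is the pose to reach, as a shift and turn from the pose measured when the call began, along the tool's axes at that moment; what a row does not reach only later rows make up. A row lasts 1/12 s, in which the tool goes at most 41.7 mm and 7.16 degrees, less where a joint would pass 70% of its speed; a pose out of reach is approached as far as the arm can. A call with a gripper value outside its range is refused whole. The fingers move at their own pace and stop on an object; FORCE is the grip in N (left out, the last holds). Time passes only in rows, so rows that repeat a pose let the fingers close. It gives the time, the measured TCP pose, the force and the opening at its end, in the units of the state.
- arm.read_state(): the state, without advancing time (a new reading comes with each control period).
- eyes.get_image(name): name is "scene" or "top"; returns the picture (384x512x3 uint8, blue, green, red); there is no depth.
- eyes.camera_info(name): a dict with "intrinsics" (3x3 intrinsics, pixels), "R" (3x3) and "t" (3): a world point X has camera coordinates R X + t. Camera axes: x right, y down, z forward; pixel columns grow to the right and rows downward; lengths in mm; the calibration is good to about 2 mm. A picture is of the moment at which its call begins. camera_info takes no time and is no camera call.
- arm.close_job(): hands the job in, once; it reports no verdict.
The state is a dict: "time_s": time; "joint_pos": joint angles; "dq": joint speeds; "joint_torque": joint torques, N m; "ee_pos": TCP position; "eef_rot": TCP orientation; "force": force on the tool from outside, world axes, zero at the start; "torque": the same for the moment, N m; "gripper_width": opening from 0.0 (shut) to 1.0 (fully open).
Only numpy, scipy, OpenCV 4.12 (cv2) and the standard library are available. Lean on these libraries where they do the work, as an engineer would, in place of code of your own. Each camera call takes 0.05 s, during which the arm holds its last target.

## Task

Set the smoked acrylic lid on the meter's sample well so that it lies flat on the rim. Then turn the black cam knob anticlockwise (seen from above) until the sprung follower drops fully into its notch, so that its red tongue reaches over the lid; feel for the notch, and do not force the knob hard against the far side of the notch or on past it. Leave knob and lid released and the other things on the counter where they are.

Things in the scene. Friction and masses are not known exactly. Their poses are not given: they have to be found in the camera images.
- meter: Beige meter, 210 x 330 mm, fixed; place and yaw vary. Origin on the counter; its x away from the operator, y to its left, z up. Deck 75 mm high. On it: sample well (meter x 0, y -70 mm), cam knob (axis x 0, y +50 mm), and at the left end (y 136 to 190 mm) a console with chrome toggle, top 111 mm above the counter (toggle 140 mm).
- well_rim (a point): Centre of the sample well's mouth, level with the top of its steel collar (95 mm above the counter; collar 76 mm outside, 62 mm inside, 18 mm deep); axes as the meter's.
- lid_grip (a point): Smoked lid: disc 80 mm wide, 6 mm thick; below it a chamfered plug 59 mm wide, 8 mm deep; on top an upright black round grip, 22 mm diameter, 38 mm tall. It stands upright on its plug. Point on the axis, 35 mm above the plug's foot, 27 mm above the disc's underside (which must lie on the collar), 17 mm below the grip's top. About 120 g.
- lid_seat (a point): Centre of the underside of the lid's disc, on the lid's axis; when the lid lies home it is at well_rim (the plug has 1.5 mm of play all round).
- knob_grip (a point): On the (vertical) axis of the cam knob, 20 mm above its round skirt (66 mm wide, top 111 mm above the counter), 14 mm below the top of its grip. The grip is an upright black bar 58 mm long, 14 mm thick and 34 mm tall. The point's x axis lies along the bar, its y across it.
- knob: The knob, cam hidden under its skirt; on its axis, axes as knob_grip. Turn it about +z by 0.45 to 1.45 rad until the cam's notch meets the follower; the angle is hidden, new each time. Turning takes about 0.2 N m, less when read at rest; it dips 0.1 to 0.2 lower as the follower slides in (over 0.25 rad); in the notch (0.03 rad play) it is 0.1 to 0.15, then rises fast at the far side.
- follower: The steel yoke around the cam, sprung (7 N) towards the meter's -y, its roller on the cam's rim; axes as the meter's. Its origin is at the meter's origin (to 0.3 mm) while the roller rides on the rim and 5.5 mm further to the meter's -y when it is home in the notch.
- tongue_tip (a point): Middle of the top edge of the tip of the follower's red tongue (22 mm wide, 6 mm thick); 2.5 mm short of the disc of a well-placed lid before, 3 mm over it (2 mm above its face) when the follower is home.
- cup: Galvanized hopper cup, 76 mm wide, 85 mm tall, origin under its centre. A bystander.
- scoop: Yellow plastic scoop, 190 mm long. A bystander.
- weight: Steel calibration weight, 48 mm wide, 72 mm tall. A bystander.
- jar: Amber sample jar, 72 mm wide, 100 mm tall. A bystander.
- brush: Hand brush. A bystander.
Things that resemble listed ones, but are neither listed nor needed, are in the scene too. Leave any blue or green look-alike of the part that bears lid_grip alone.

How it is judged:
By the outcome, as a careful person would: the job done as asked, in the order asked, and still so for the second after the job is handed in, with the robot touching nothing.
It also fails if it takes over 72 s, if anything falls off the work surface, if the arm or the gripper's body presses on something with over 40 N, if the wrist force passes 120 N, or if a joint passes its speed limit or range.

## Working session

There is one attempt and no reset: what is moved stays moved. The work goes in short steps, Python scripts to look and compute and a shell command to move; the robot and the scene stay as the last step left them, time stands still between calls to the robot, and variables do not carry over. Pictures are saved under pics/ and viewed, and the job is handed in when it is done.

```bash
ls; mkdir -p pics
python3 - <<'E'
from cell import arm, eyes
import cv2, numpy as np
for n in("scene","top"):
    im=eyes.get_image(n); cv2.imwrite(f"pics/{n}0.png",im)
    c=eyes.camera_info(n); print(n,np.round(c["intrinsics"],1).tolist(),np.round(c["R"],4).tolist(),np.round(c["t"],1).tolist())
print(arm.read_state())
E
```

```text
pics
scene [[499.0, 0.0, 253.4], [0.0, 499.0, 195.0], [0.0, 0.0, 1.0]] [[-0.3315, 0.9433, 0.0191], [0.5699, 0.2164, -0.7927], [-0.7519, -0.2519, -0.6093]] [160.8, -197.0, 1985.4]
top [[450.4, 0.0, 260.6], [0.0, 450.4, 193.0], [0.0, 0.0, 1.0]] [[0.0091, -0.9999, 0.0124], [-0.988, -0.0109, -0.1538], [0.154, -0.0109, -0.988]] [10.2, 496.2, 1502.4]
{'time_s': 0.1, 'joint_pos': array([-7.26586373e+01,  1.26700400e+01,  8.75200294e+01, -1.61256666e-04,
        7.99097725e+01, -7.22633288e+00]), 'dq': array([ 0.01180851, -0.15436593, -0.13253747, -0.01937601,  0.06548143,
       -0.0161998 ]), 'joint_torque': array([-2.16179501e-04, -4.98243713e+01, -3.90546691e+01, -2.00003165e-04,
        5.68553180e-03, -1.64741078e-05]), 'ee_pos': array([ 259.67332247, -567.90150117,  230.30844633]), 'eef_rot': array([-1.79987598e+02,  9.90688413e-02, -6.54322653e+01]), 'force': array([ 0.29705951, -0.1698308 , -0.32583839]), 'torque': array([-0.04489453,  0.00577328, -0.03510291]), 'gripper_width': 0.9995270745321823}
```

View pics/scene0.png

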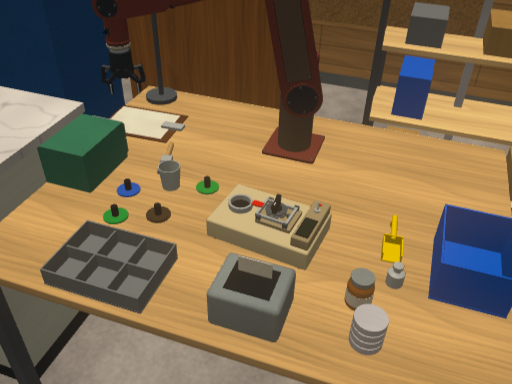

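View pics/top0.png

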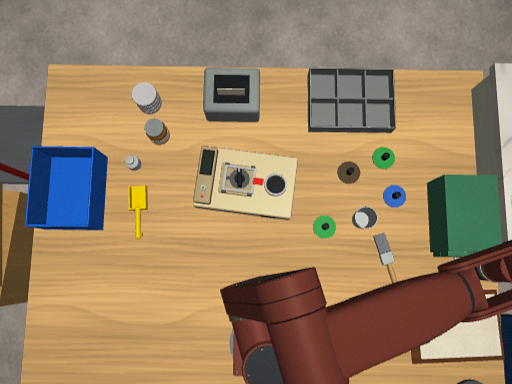

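The top view shows the smoked (brown) lid at about (348,172), the well at (275,184), the knob at (239,179) and the red tongue at (258,181). In the scene view the lid is at (158,213). I'll zoom in to measure.

```bash
cat > h.py <<'E'
import numpy as np, cv2
from cell import arm, eyes
def ray(n,uv,z):
    c=eyes.camera_info(n);K,R,t=[np.array(c[k],float) for k in("intrinsics","R","t")]
    C=-R.T@t; d=R.T@np.linalg.solve(K,[uv[0],uv[1],1.]); return C+d*(z-C[2])/d[2]
def proj(n,X):
    c=eyes.camera_info(n);K,R,t=[np.array(c[k],float) for k in("intrinsics","R","t")]
    p=K@(R@np.asarray(X,float)+t); return p[:2]/p[2]
def crop(im,x0,y0,x1,y1,f,name):
    cv2.imwrite(name,cv2.resize(im[y0:y1,x0:x1],None,fx=f,fy=f,interpolation=cv2.INTER_CUBIC))
E
python3 - <<'E'
from h import *
t=cv2.imread("pics/top0.png");s=cv2.imread("pics/scene0.png")
a=cv2.resize(t[140:225,185:305],None,fx=6,fy=6,interpolation=cv2.INTER_CUBIC);cv2.imwrite("pics/c1.png",a)
crop(s,200,180,340,265,5,"pics/c2.png")
crop(t,320,140,420,215,6,"pics/c3.png")
crop(s,90,140,230,240,5,"pics/c4.png")
E
```

```text
(no output)
```

View pics/c1.png

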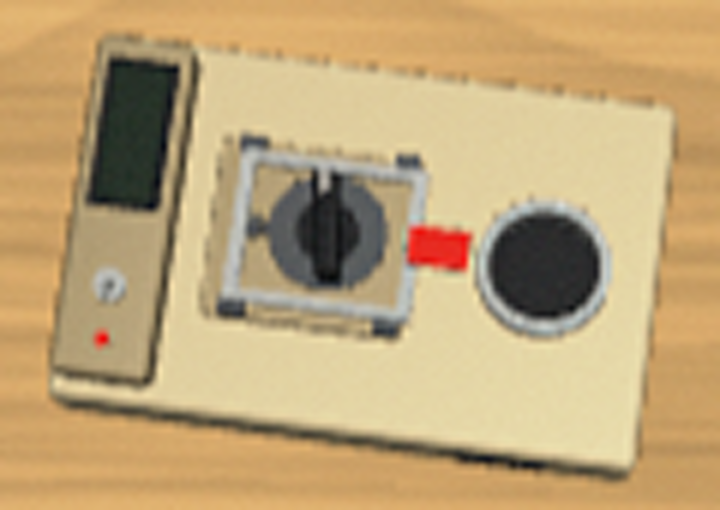

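View pics/c2.png

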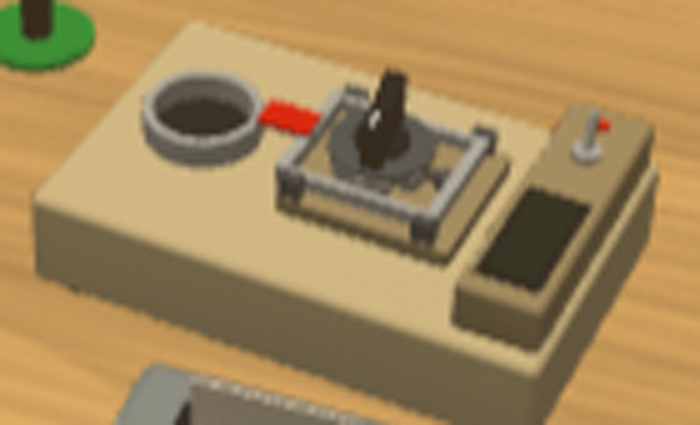

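View pics/c3.png

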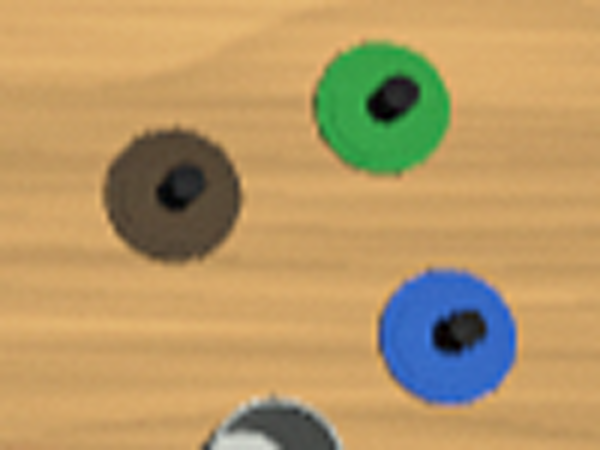

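View pics/c4.png

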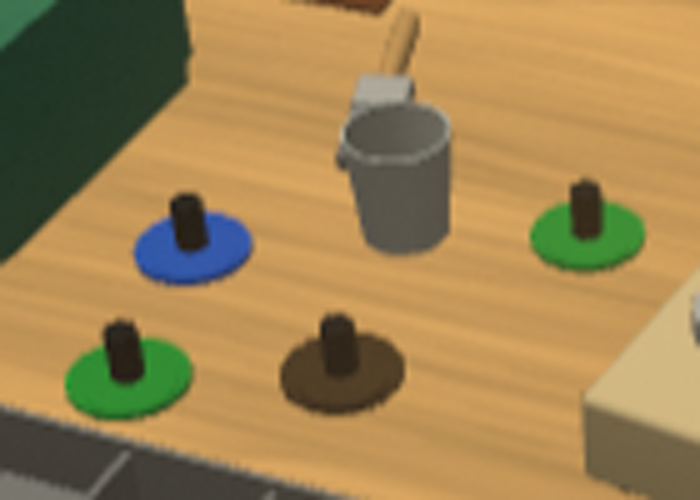

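The crops show the brown lid disc with its upright black grip, the dark well mouth inside the bright collar, and the knob bar roughly along the meter's x. Next I'll measure from masks.

```bash
cat > meas.py <<'E'
from h import *
def big(mask):
    c,_=cv2.findContours(mask.astype(np.uint8),cv2.RETR_EXTERNAL,cv2.CHAIN_APPROX_NONE)
    return max(c,key=cv2.contourArea) if c else None
def up(im,x0,y0,x1,y1,f=8): return cv2.resize(im[y0:y1,x0:x1],None,fx=f,fy=f,interpolation=cv2.INTER_CUBIC).astype(int)
def back(p,x0,y0,f=8): return (x0+(p[0]+.5)/f-.5, y0+(p[1]+.5)/f-.5)
E
python3 - <<'E'
from meas import *
t=cv2.imread("pics/top0.png");s=cv2.imread("pics/scene0.png")
# lid in both
for n,im,b in(("top",t,(330,155,366,190)),("scene",s,(142,200,175,225))):
    a=up(im,*b); m=a[:,:,2]<135 if n=="top" else a[:,:,2]<125
    h=cv2.convexHull(big(m)) if n=="top" else big(m)
    e=cv2.fitEllipse(h); uv=back(e[0],*b[:2]); print(n,"lid disc",np.round(uv,2),np.round(np.array(e[1])/8,2),np.round(ray(n,uv,14 if n=="top" else 12),1))
# black grip
a=up(t,330,155,366,190); m=a.max(2)<58; c=big(m); r=cv2.minAreaRect(c);print("grip",[np.round(back(p,330,155),2) for p in cv2.boxPoints(r)])
# well
b=(262,170,290,200);a=up(t,*b)
m=a.max(2)<100;e=cv2.fitEllipse(big(m));uv=back(e[0],*b[:2]);print("hole",np.round(uv,2),np.array(e[1])/8,ray("top",uv,95))
m=(a.max(2)-a.min(2))<25; e=cv2.fitEllipse(cv2.convexHull(big(m)));uv=back(e[0],*b[:2]);print("collar",np.round(uv,2),np.array(e[1])/8,ray("top",uv,95))
b=(225,192,255,216);a=up(s,*b)
m=(a.max(2)-a.min(2))<32;c=big(m);cv2.imwrite("pics/m.png",(m*255).astype(np.uint8))
m=(a[:,:,2]-a[:,:,0]>90)&(a[:,:,1]<70);
# red tongue, console red excluded
for n,im,b in(("top",t,(250,172,268,190)),("scene",s,(245,195,270,212))):
    a=up(im,*b);m=(a[:,:,2]>150)&(a[:,:,1]<90);r=cv2.minAreaRect(big(m));print(n,"tongue",[np.round(ray(n,back(p,*b[:2]),103)[:2],1) for p in cv2.boxPoints(r)])
# meter body outline
a=up(t,185,140,305,225);hs=cv2.cvtColor(a.clip(0,255).astype(np.uint8),cv2.COLOR_BGR2HSV)
print("deck px hsv",hs[600,400],hs[60,300],"wood",hs[10,10],hs[600,900])
# knob skirt
b=(222,160,256,198);a=up(t,*b)
print("skirt colors",a[(185-160)*8,(233-222)*8],a[(178-160)*8,(246-222)*8])
E
```

```text
top lid disc [348.28 172.11] [22.25 22.84] [ 577.5 -292.2   14. ]
scene lid disc [157.82 213.46] [18.97 23.88] [ 579.7 -295.4   12. ]
grip [array([344.27, 171.74], dtype=float32), array([350.39, 165.36], dtype=float32), array([354.88, 169.67], dtype=float32), array([348.77, 176.05], dtype=float32)]
hole [275.27 183.91] [17.5253334 18.3644104] [518.24606917 -32.41717291  95.        ]
collar [275.18 184.23] [22.5612793  22.76584244] [517.16992622 -32.12596828  95.        ]
top tongue [array([517.6,  43.7]), array([538.5,  41.1]), array([534.4,   8.6]), array([513.5,  11.2])]
scene tongue [array([534.8,   7.3]), array([508.8,   3.7]), array([514.1,  41.6]), array([539.8,  44.7])]
deck px hsv [ 18 130 218] [ 17 126 219] wood [ 18 129 224] [ 17 128 184]
skirt colors [90 84 82] [97 96 92]
```

Run:
```python
from meas import *
t=cv2.imread("pics/top0.png");s=cv2.imread("pics/scene0.png")
crop(t,222,160,292,200,11,"pics/k1.png")
crop(s,245,185,310,225,11,"pics/k2.png")
```

```text
(no output)
```

View pics/k1.png

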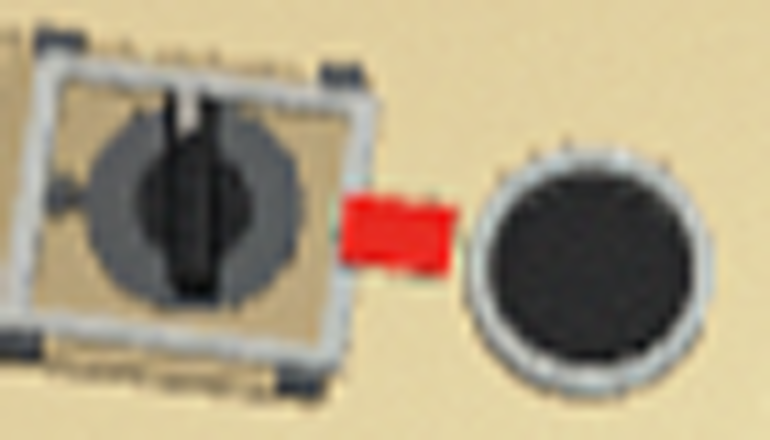

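View pics/k2.png

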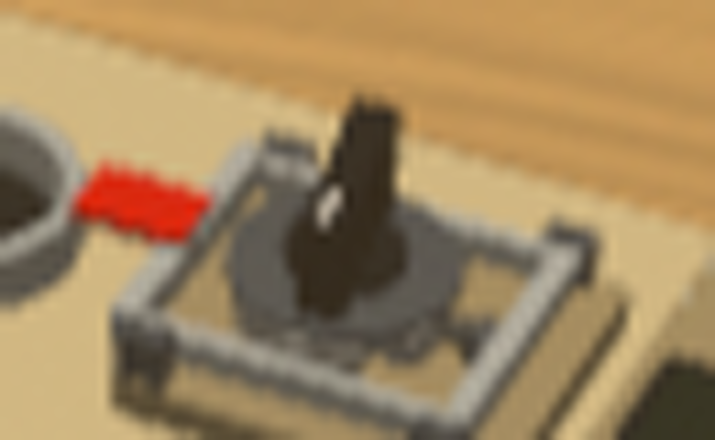

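Run:
```python
from meas import *
t=cv2.imread("pics/top0.png")
f=lambda X,Y:(222+(X+.5)/11-.5,160+(Y+.5)/11-.5)
sk=ray("top",f(195,205),111); print("skirt",sk)
w=np.array([517.6,-32.2]); d=sk[:2]-w; print(np.linalg.norm(d)," yaw", np.degrees(np.arctan2(-d[0],d[1])))
print("red along", np.degrees(np.arctan2(-(517.6-513.5),43.7-11.2)))
# bar
for a,b in(((192,92),(194,298)),):
    A,B=ray("top",f(*a),145),ray("top",f(*b),145);print("bar ends",A,B,np.linalg.norm(A-B),np.degrees(np.arctan2(*(A-B)[1::-1])))
b=(222,160,256,198);a=up(t,*b);m=a.max(2)<62;c=big(m);r=cv2.minAreaRect(c);print([np.round(ray("top",back(p,*b[:2]),145)[:2],1) for p in cv2.boxPoints(r)])
# deck edges in top crop c1 (f=6, origin 185,140): right edge, far edge & near edge
g=lambda X,Y:(185+(X+.5)/6-.5,140+(Y+.5)/6-.5)
P=[ray("top",g(*q),75)[:2] for q in((672,105),(632,470),(205,48),(60,398))]
print(np.round(P,1)); print("right edge yaw",np.degrees(np.arctan2(P[0][1]-P[1][1],P[0][0]-P[1][0])), "far", np.degrees(np.arctan2(-(P[2][0]-P[0][0]),P[2][1]-P[0][1])),"near", np.degrees(np.arctan2(-(P[3][0]-P[1][0]),P[3][1]-P[1][1])))
```

```text
skirt [533.11535417  86.20421869 111.        ]
119.41643612841649  yaw -7.465342433230653
red along -7.1901005081627245
bar ends [560.18358328  86.35511981 145.        ] [499.27715594  84.7725639  145.        ] 60.92698395857807 1.4884041142067632
[array([552.2, 111.3]), array([563.1,  80.9]), array([505.1,  60.7]), array([494.3,  91. ])]
[[ 614.8 -105.1]
 [ 408.   -82.3]
 [ 644.6  158.8]
 [ 444.6  234.2]]
right edge yaw -6.28300308871586 far -6.443968385916788 near -6.6098821034939075
```

```bash
cat >> h.py <<'E'
from scipy.spatial.transform import Rotation as Ro
def togo(x,y,z,yaw):
    s=arm.read_state();R=Ro.from_euler("xyz",s["eef_rot"],degrees=True);T=Ro.from_euler("xyz",[180,0,yaw],degrees=True)
    print("t",round(s["time_s"],2),"at",np.round(s["ee_pos"],1),np.round(s["eef_rot"],1),"F",np.round(s["force"],1),"w",round(s["gripper_width"],3))
    print("xyz",np.round(R.inv().apply(np.array([x,y,z])-s["ee_pos"]),1),"rot",np.round((R.inv()*T).as_rotvec(degrees=True),1),"rows>=",np.linalg.norm(np.array([x,y,z])-s["ee_pos"])/41.7)
E
python3 - <<'E'
from h import *
print(ray("top",(348.66,171.66),14),ray("top",(350.5,169.75),52))
for q in ((158.2,205),): print(ray("scene",q,52))
togo(578,-293,160,-7.2)
E
```

```text
[ 579.15235614 -293.53496266   14.        ] [ 578.03038095 -291.99863917   52.        ]
[ 583.30971481 -287.7390901    52.        ]
t 0.1 at [ 259.7 -567.9  230.3] [-1.80e+02  1.00e-01 -6.54e+01] F [ 0.3 -0.2 -0.3] w 1.0
xyz [-117.5 -403.8   70.6] rot [ -0.1   0.1 -58.2] rows>= 10.2262358622806
```

```bash
python3 -m creep '{"xyz":[[-10,-34,0],[-20,-68,0],[-30,-102,0],[-40,-136,0],[-50,-170,5],[-60,-204,10],[-70,-238,15],[-80,-272,20]],"rotation":[[0,0,-5],[0,0,-11],[0,0,-17],[0,0,-24],[0,0,-31],[0,0,-38],[0,0,-45],[0,0,-51]],"grip":[-1,-1,-1,-1,-1,-1,-1,-1]}' 30
python3 - <<'E'
from h import *
togo(578,-293,130,-7.2)
E
```

```text
time_s: 0.77
ee_pos: [474.7, -380.5, 209.8]
eef_rot: [-179.9, 0.1, -14.1]
force: [0.4, -1.3, 0.3]
gripper_width: 1.004
t 0.77 at [ 474.7 -380.5  209.8] [-1.799e+02  1.000e-01 -1.410e+01] F [ 0.4 -1.3  0.3] w 1.004
xyz [  79.  -109.8   79.9] rot [-0.1  0.1 -6.9] rows>= 3.7684906124327178
```

```bash
python3 -m creep '{"xyz":[[16,-22,16],[32,-44,32],[48,-66,48],[64,-88,64],[79,-110,80],[79,-110,80],[79,-110,80]],"rotation":[[0,0,-1.5],[0,0,-3],[0,0,-4.5],[0,0,-6],[0,0,-6.9],[0,0,-6.9],[0,0,-6.9]],"grip":[-1,-1,-1,-1,-1,-1,-1]}'
python3 - <<'E'
from h import *
s=eyes.get_image("scene");crop(s,90,90,230,240,4,"pics/a1.png")
togo(578,-293,40,-7.2)
E
```

```text
time_s: 1.35
ee_pos: [577.6, -290.9, 127.7]
eef_rot: [-179.8, 0.3, -7.0]
force: [-0.2, 0.2, 1.1]
gripper_width: 0.997
t 1.4 at [ 577.7 -292.2  129.1] [-179.9    0.2   -7.1] F [-0.8 -0.6  0.3] w 0.999
xyz [ 0.7  0.9 89.1] rot [-0.1  0.2  0.1] rows>= 2.135926567127669
```

View pics/a1.png

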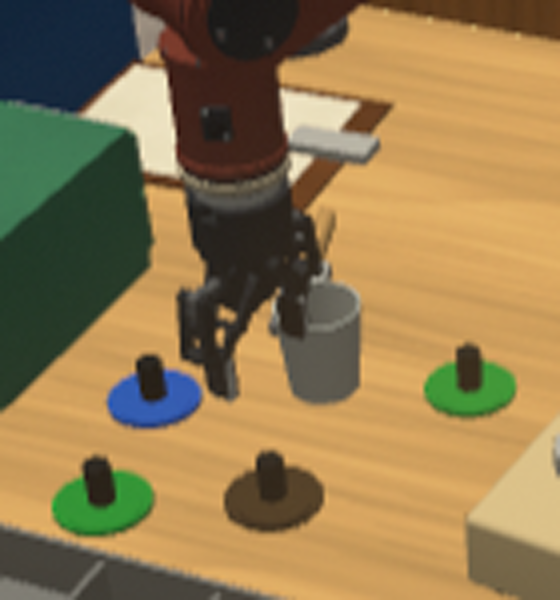

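The gripper is above the brown lid and clear of the neighbours, with the lid's grip at crop (270,475). I'll descend and grasp it.

```bash
python3 -m creep '{"xyz":[[0,1,25],[0,1,50],[0,1,75],[0,1,95],[0,1,106],[0,1,110],[0,1,110],[0,1,110]],"rotation":[[0,0,0],[0,0,0],[0,0,0],[0,0,0],[0,0,0],[0,0,0],[0,0,0],[0,0,0]],"grip":[-1,-1,-1,-1,-1,-1,-1,-1]}' 40
python3 - <<'E'
from h import *
togo(578,-293,18,-7.2)
E
```

```text
time_s: 2.07
ee_pos: [577.9, -294.0, 20.6]
eef_rot: [-179.9, 0.1, -7.2]
force: [0.5, 1.1, 0.3]
gripper_width: 0.999
t 2.07 at [ 577.9 -294.    20.6] [-1.799e+02  1.000e-01 -7.200e+00] F [0.5 1.1 0.3] w 0.999
xyz [ 0.  -1.   2.6] rot [-0.1  0.1  0. ] rows>= 0.06611990764413397
```

```bash
python3 -m creep '{"xyz":[[0,-1,1],[0,-1,2],[0,-1,2],[0,-1,2],[0,-1,2],[0,-1,2],[0,-1,2],[0,-1,2]],"rotation":[[0,0,0],[0,0,0],[0,0,0],[0,0,0],[0,0,0],[0,0,0],[0,0,0],[0,0,0]],"grip":[0,0.4,0.8,1,1,1,1,1]}' 40; python3 -m creep '{"xyz":[[0,0,0],[0,0,0],[0,0,0],[0,0,0],[0,0,0],[0,0,0]],"rotation":[[0,0,0],[0,0,0],[0,0,0],[0,0,0],[0,0,0],[0,0,0]],"grip":[1,1,1,1,1,1]}' 40
```

```text
time_s: 2.73
ee_pos: [578.5, -293.2, 19.2]
eef_rot: [-179.9, 0.0, -7.2]
force: [0.6, 1.2, 4.2]
gripper_width: 0.248
time_s: 3.23
ee_pos: [578.5, -293.2, 19.2]
eef_rot: [-179.9, 0.0, -7.2]
force: [-0.3, 0.7, 3.2]
gripper_width: 0.245
```

```bash
python3 -m creep '{"xyz":[[0,0,-5],[0,0,-20],[0,0,-45],[0,0,-70],[0,0,-95],[0,0,-115],[0,0,-121],[0,0,-121]],"rotation":[[0,0,0],[0,0,0],[0,0,0],[0,0,0],[0,0,0],[0,0,0],[0,0,0],[0,0,0]],"grip":[1,1,1,1,1,1,1,1]}'
python3 - <<'E'
from h import *
s=eyes.get_image("scene");crop(s,90,90,230,240,4,"pics/a2.png")
togo(518,-32,145,-7.2)
E
```

```text
time_s: 3.9
ee_pos: [579.9, -294.3, 143.5]
eef_rot: [179.9, -0.2, -7.2]
force: [-0.3, -0.9, -0.6]
gripper_width: 0.243
t 3.95 at [ 578.8 -293.6  141.2] [-1.8e+02 -1.0e-01 -7.2e+00] F [ 0.2  0.2 -1.2] w 0.25
xyz [ -92.9 -252.    -3.9] rot [-0.  -0.1  0. ] rows>= 6.440603972657088
```

View pics/a2.png

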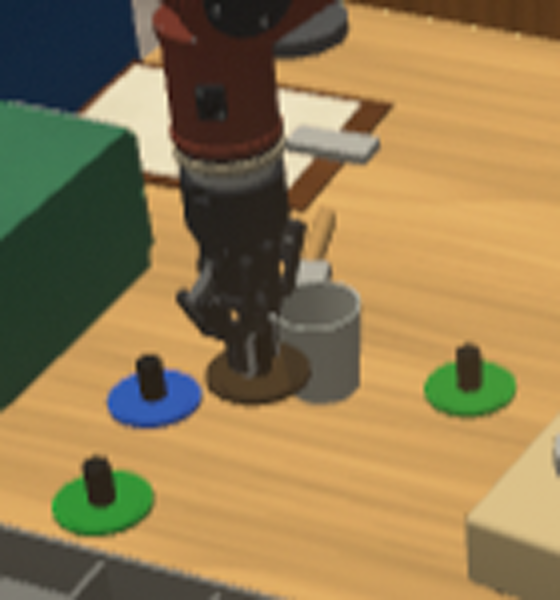

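```bash
python3 -m creep '{"xyz":[[-8,-22,-5],[-23,-63,-15],[-38,-104,-20],[-53,-145,-20],[-68,-186,-20],[-83,-225,-20],[-93,-252,-20],[-93,-252,-20]],"rotation":[[0,0,0],[0,0,0],[0,0,0],[0,0,0],[0,0,0],[0,0,0],[0,0,0],[0,0,0]],"grip":[1,1,1,1,1,1,1,1]}'; python3 -m creep '{"xyz":[[0,0,10],[0,0,20],[0,0,25],[0,0,25],[0,0,25]],"rotation":[[0,0,0],[0,0,0],[0,0,0],[0,0,0],[0,0,0]],"grip":[1,1,1,1,1]}'
python3 - <<'E'
from h import *
s=eyes.get_image("scene");crop(s,200,120,340,265,4,"pics/a3.png");cv2.imwrite("pics/s3.png",s)
t=eyes.get_image("top");crop(t,185,140,305,225,6,"pics/a4.png");cv2.imwrite("pics/t3.png",t)
togo(518,-32,135,-7.2)
E
```

```text
time_s: 4.62
ee_pos: [514.3, -25.6, 158.4]
eef_rot: [-179.8, 0.3, -6.9]
force: [0.7, -1.0, -1.8]
gripper_width: 0.242
time_s: 5.03
ee_pos: [513.6, -26.5, 132.0]
eef_rot: [-179.8, 0.4, -7.0]
force: [-0.3, -0.1, -1.7]
gripper_width: 0.241
t 5.13 at [514.5 -26.5 133.3] [-179.8    0.3   -7. ] F [ 0.3  0.6 -0.7] w 0.25
xyz [ 4.2  5.1 -1.7] rot [-0.2  0.3  0.2] rows>= 0.1625060749333918
```

View pics/a3.png

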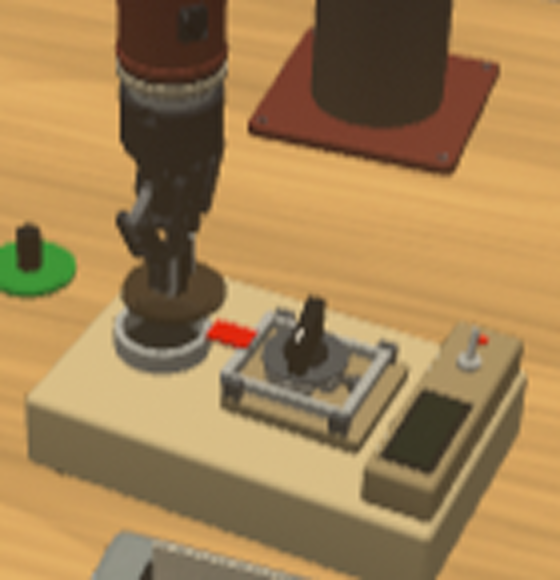

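View pics/a4.png

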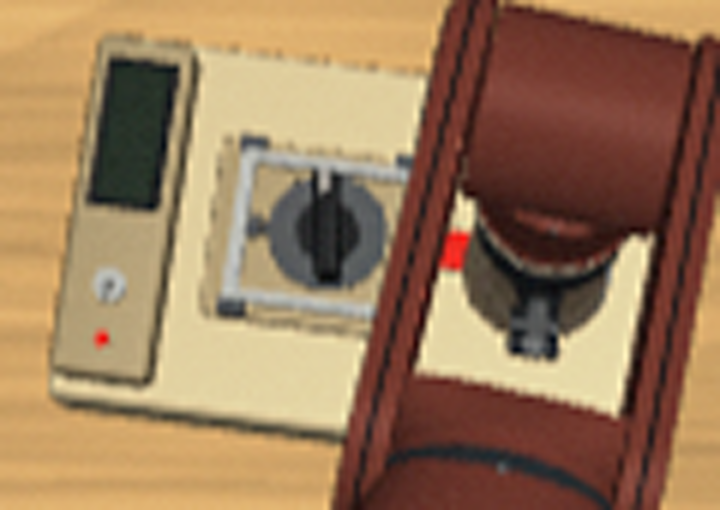

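Run:
```python
from meas import *
import numpy as np
def circ(n,c,r):
    a=np.linspace(0,2*np.pi,721);P=np.array([proj(n,(c[0]+r*np.cos(x),c[1]+r*np.sin(x),c[2])) for x in a]);return P[:,0].min(),P[:,0].max(),P[:,1].min(),P[:,1].max()
for cn,c,r in(("lidtop",(514.5,-26.5,128.1),40),("lidbot",(514.5,-26.5,122.1),40),("collar",(517.8,-32.3,95),38),("collar",(517.8,-32.3,75),38)): print(cn,np.round(circ("scene",c,r),2),np.round(circ("top",c,r),2))
s=cv2.imread("pics/s3.png")
b=(222,178,265,218);f=10;a=up(s,*b,f);a8=a.clip(0,255).astype(np.uint8)
hs=cv2.cvtColor(a8,cv2.COLOR_BGR2HSV)
for u,v in((233,192),(252,192),(236,197),(249,203),(231,205)): print(u,v,s[v,u],hs[int((v-b[1]+.5)*f),int((u-b[0]+.5)*f)])
cv2.imwrite("pics/a5.png",cv2.resize(a8,None,fx=1.5,fy=1.5))
```

```text
lidtop [229.8  255.95 183.61 199.4 ] [261.51 286.26 171.11 195.49]
lidbot [229.81 255.9  185.15 200.97] [261.48 286.13 171.48 195.77]Traceback (most recent call last):
  File "<stdin>", line 5, in <module>
  File "<stdin>", line 4, in circ
  File "h.py", line 7, in proj
    c=eyes.camera_info(n);K,R,t=[np.array(c[k],float) for k in("intrinsics","R","t")]
ValueError: time passes only in moves, steps and waits
```

```bash
python3 - <<'E'
import re
s=open("h.py").read().replace("c=eyes.camera_info(n);","c=cam(n);").replace("def ray","import functools\n@functools.lru_cache\ndef cam(n): return eyes.camera_info(n)\ndef ray",1)
open("h.py","w").write(s)
E
python3 - <<'E'
from meas import *
def circ(n,c,r):
    a=np.linspace(0,2*np.pi,721);P=np.array([proj(n,(c[0]+r*np.cos(x),c[1]+r*np.sin(x),c[2])) for x in a]);return P[:,0].min(),P[:,0].max(),P[:,1].min(),P[:,1].max()
for cn,c,r in(("collar",(517.8,-32.3,95),38),("collar",(517.8,-32.3,75),38)): print(cn,np.round(circ("scene",c,r),2),np.round(circ("top",c,r),2))
s=cv2.imread("pics/s3.png")
b=(222,178,265,218);f=10;a=up(s,*b,f);a8=a.clip(0,255).astype(np.uint8)
cv2.imwrite("pics/a5.png",cv2.resize(a8,None,fx=1.5,fy=1.5))
s=cv2.imread("pics/scene0.png");a=up(s,*b,f);a8=a.clip(0,255).astype(np.uint8);cv2.imwrite("pics/a6.png",cv2.resize(a8,None,fx=1.5,fy=1.5))
E
```

```text
collar [228.41 252.95 192.62 207.78] [263.74 286.72 172.76 195.41]
collar [228.48 252.83 197.62 212.85] [263.62 286.3  173.94 196.3 ]
```

View pics/a5.png

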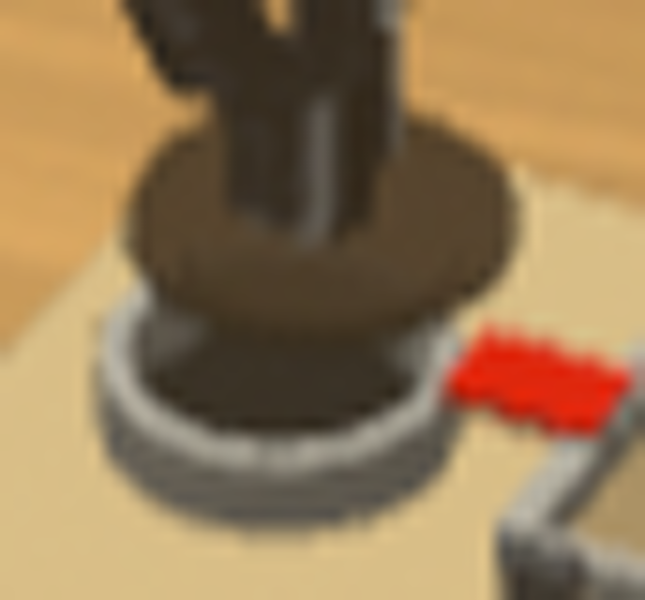

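View pics/a6.png

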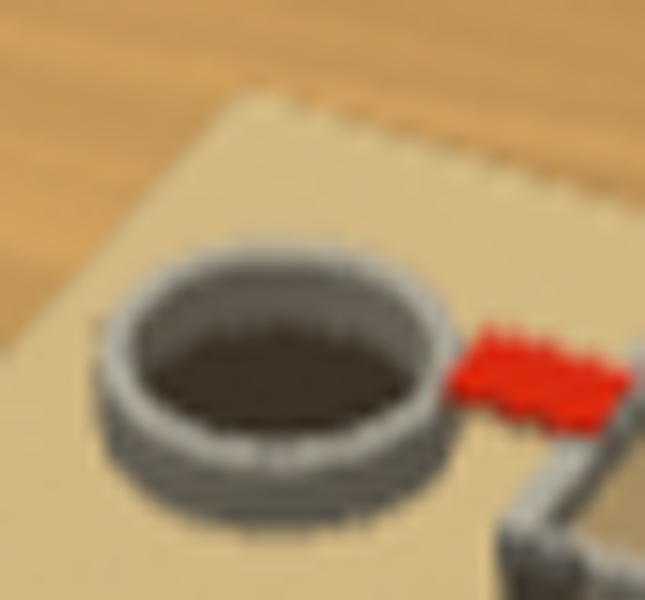

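```bash
python3 - <<'E'
from h import *
togo(518.5,-32.8,118,-7.2)
E
python3 -m creep '{"xyz":[[3,4,5],[5,6,10],[5,6,15],[5,6,15],[5,6,15],[5,6,15]],"rotation":[[0,0,0],[0,0,0],[0,0,0],[0,0,0],[0,0,0],[0,0,0]],"grip":[1,1,1,1,1,1]}'
python3 - <<'E'
from meas import *
s=eyes.get_image("scene");crop(s,222,170,265,218,14,"pics/a7.png")
t=eyes.get_image("top");crop(t,245,160,305,205,12,"pics/a8.png")
togo(518.5,-32.8,115,-7.2)
E
```

```text
t 5.13 at [514.5 -26.5 133.3] [-179.8    0.3   -7. ] F [ 0.3  0.6 -0.7] w 0.25
xyz [ 4.8  5.9 15.3] rot [-0.2  0.3  0.2] rows>= 0.40941446889827193
time_s: 5.63
ee_pos: [518.6, -32.9, 118.2]
eef_rot: [-179.8, 0.3, -7.0]
force: [0.0, 0.4, -0.9]
gripper_width: 0.245
t 5.73 at [518.8 -32.9 118.5] [-179.8    0.3   -7. ] F [ 0.2 -0.1 -1.8] w 0.243
xyz [-0.3 -0.1  3.5] rot [-0.2  0.3  0.2] rows>= 0.08447727590390372
```

View pics/a7.png

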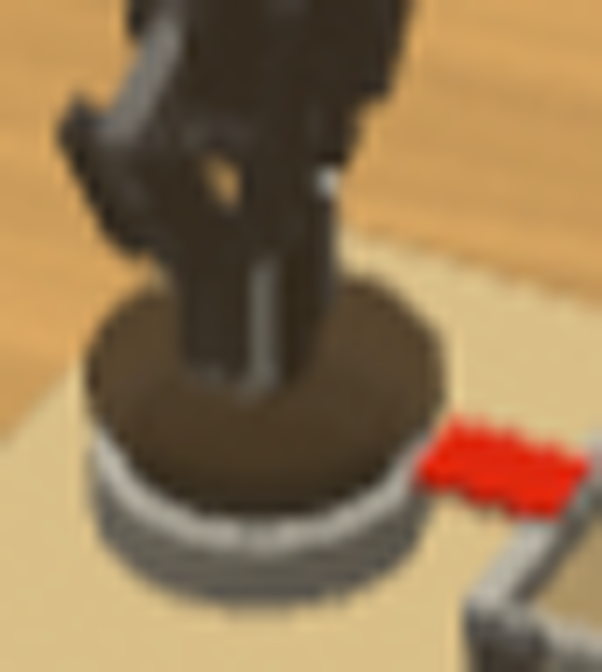

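View pics/a8.png

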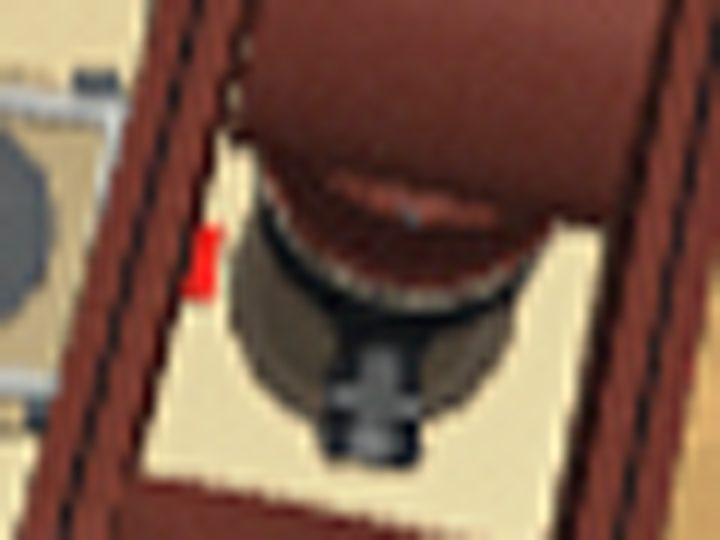

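In the scene crop the lid (x 86 to 443) is centred over the collar (x 90 to 435) to within about 0.5 mm. Lowering gently.

```bash
python3 -m creep '{"xyz":[[0,0,2],[0,0,4],[0,0,6],[0,0,7],[0,0,8],[0,0,8],[0,0,8]],"rotation":[[0,0,0],[0,0,0],[0,0,0],[0,0,0],[0,0,0],[0,0,0],[0,0,0]],"grip":[1,1,1,1,1,1,1]}'
```

```text
time_s: 6.32
ee_pos: [519.6, -32.8, 111.2]
eef_rot: [-179.8, 0.2, -7.0]
force: [2.5, 1.7, 3.3]
gripper_width: 0.242
```

```bash
python3 -m creep '{"xyz":[[0.5,0,1],[0.5,0,2],[0.5,0,3],[0.5,0,4],[0.5,0,5],[0.5,0,5],[0.5,0,5]],"rotation":[[0,0,0],[0,0,0],[0,0,0],[0,0,0],[0,0,0],[0,0,0],[0,0,0]],"grip":[1,1,1,1,1,1,1]}'; python3 -c "
from h import *
togo(519,-33,106,-7.2)"
```

```text
time_s: 6.9
ee_pos: [520.3, -32.7, 106.3]
eef_rot: [-179.8, 0.1, -7.0]
force: [3.4, 3.3, 0.8]
gripper_width: 0.244
t 6.9 at [520.3 -32.7 106.3] [-1.798e+02  1.000e-01 -7.000e+00] F [3.4 3.3 0.8] w 0.244
xyz [-1.3  0.4  0.3] rot [-0.2  0.1  0.2] rows>= 0.03268233536249413
```

```bash
python3 -m creep '{"xyz":[[0.5,-0.5,0.5],[0.7,-0.7,1],[0.7,-0.7,1.5],[0.7,-0.7,1.5]],"rotation":[[0,0,0],[0,0,0],[0,0,0],[0,0,0]],"grip":[1,1,1,1]}'; python3 -c "
from h import *
togo(519,-33,106,-7.2)"
```

```text
time_s: 7.23
ee_pos: [520.4, -32.6, 106.1]
eef_rot: [-179.8, 0.2, -6.9]
force: [-6.4, 0.3, 14.9]
gripper_width: 0.242
t 7.23 at [520.4 -32.6 106.1] [-179.8    0.2   -6.9] F [-6.4  0.3 14.9] w 0.242
xyz [-1.4  0.6  0.1] rot [-0.2  0.2  0.3] rows>= 0.035860091245054675
```

```bash
python3 -m creep '{"xyz":[[0,0,0],[0,0,0],[0,0,0],[0,0,0],[0,0,0],[0,0,0]],"rotation":[[0,0,0],[0,0,0],[0,0,0],[0,0,0],[0,0,0],[0,0,0]],"grip":[0.4,0.2,0.0,0.0,0.0,0.0]}'; python3 -m creep '{"xyz":[[0,0,-3],[0,0,-15],[0,0,-30],[0,0,-45],[0,0,-65],[0,0,-85],[0,0,-95],[0,0,-95]],"rotation":[[0,0,0],[0,0,0],[0,0,0],[0,0,0],[0,0,0],[0,0,0],[0,0,0],[0,0,0]],"grip":[0,0,0,0,0,0,0,0]}';python3 - <<'E'
from meas import *
s=eyes.get_image("scene");crop(s,210,170,310,230,8,"pics/b1.png")
t=eyes.get_image("top");crop(t,222,160,302,205,10,"pics/b2.png")
togo(535,86,200,-88.5)
E
```

```text
time_s: 7.73
ee_pos: [520.1, -32.6, 105.7]
eef_rot: [-179.8, 0.3, -6.9]
force: [0.1, 0.0, 0.5]
gripper_width: 0.497
time_s: 8.4
ee_pos: [522.6, -33.3, 204.5]
eef_rot: [-179.9, -0.1, -6.9]
force: [1.0, 0.6, 0.4]
gripper_width: 0.496
t 8.5 at [520.6 -32.9 200.9] [-179.8    0.2   -6.9] F [ 0.7  0.2 -0.8] w 0.501
xyz [-1.000e-01 -1.198e+02  1.200e+00] rot [ 0.   0.3 81.6] rows>= 2.8721273825881153
```

View pics/b1.png

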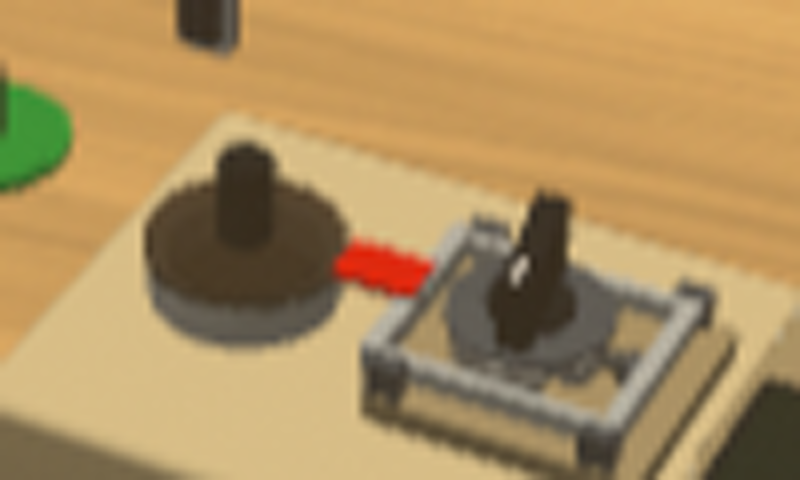

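View pics/b2.png

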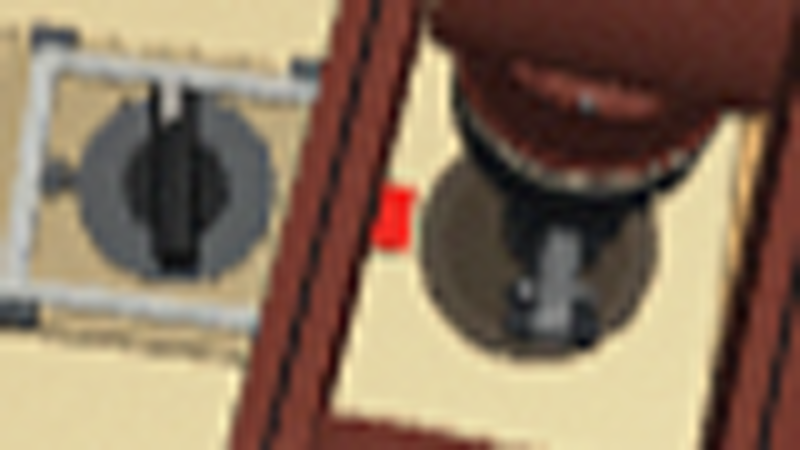

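The lid lies flat on the collar and the tongue is just short of the disc. Now to the knob.

```bash
python3 -m creep '{"xyz":[[0,-15,0],[0,-35,0],[0,-55,0],[0,-75,0],[0,-95,0],[0,-110,0],[0,-120,0],[0,-120,0]],"rotation":[[0,0,5],[0,0,12],[0,0,19],[0,0,26],[0,0,33],[0,0,40],[0,0,47],[0,0,54]],"grip":[0,0,0,0,0,0,0,0]}'; python3 -c "
from h import *
togo(535.2,86.4,160,-88.5)"
```

```text
time_s: 9.17
ee_pos: [534.0, 88.2, 199.1]
eef_rot: [179.8, 0.4, -61.2]
force: [-0.8, -0.2, -0.1]
gripper_width: 0.504
t 9.17 at [534.   88.2 199.1] [179.8   0.4 -61.2] F [-0.8 -0.2 -0.1] w 0.504
xyz [ 2.4 -0.4 39.1] rot [ 0.3  0.3 27.3] rows>= 0.9398669557614345
```

```bash
python3 -m creep '{"xyz":[[1,0,5],[2,0,15],[2.4,-0.4,25],[2.4,-0.4,35],[2.4,-0.4,35],[2.4,-0.4,35],[2.4,-0.4,35]],"rotation":[[0,0,5],[0,0,12],[0,0,19],[0,0,24],[0.3,0.3,27.3],[0.3,0.3,27.3],[0.3,0.3,27.3]],"grip":[0,0,0,0,0,0,0]}'
python3 - <<'E'
from meas import *
s=eyes.get_image("scene");crop(s,230,130,330,230,6,"pics/b3.png")
t=eyes.get_image("top");crop(t,195,140,295,215,8,"pics/b4.png")
togo(535.2,86.4,116,-88.5)
E
```

```text
time_s: 9.75
ee_pos: [534.4, 86.4, 162.7]
eef_rot: [179.8, 0.0, -88.4]
force: [0.2, -0.8, 0.4]
gripper_width: 0.5
t 9.85 at [535.1  86.4 163.7] [179.9   0.  -88.4] F [-0.7 -0.8  0.2] w 0.497
xyz [-0.  -0.2 47.7] rot [0.1 0.  0.1] rows>= 1.1446598765182048
```

View pics/b3.png

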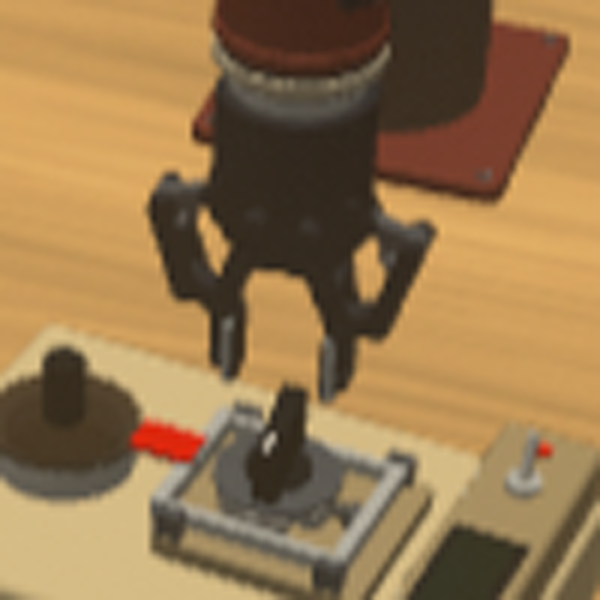

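View pics/b4.png

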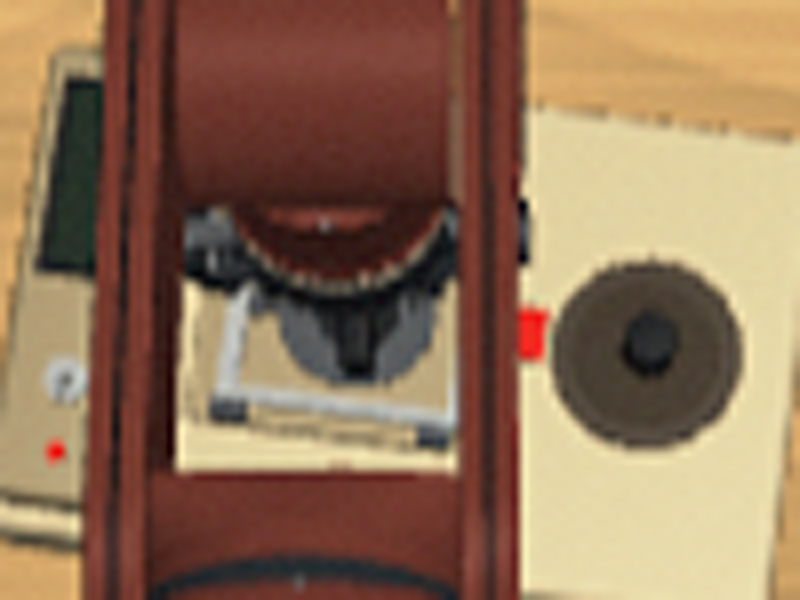

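The gripper straddles the bar and the lid is concentric with the well. Descending and gripping.

```bash
python3 -m creep '{"xyz":[[0,0,10],[0,0,22],[0,0,34],[0,0,42],[0,0,46],[0,0,46],[0,0,46]],"rotation":[[0,0,0],[0,0,0],[0,0,0],[0,0,0],[0,0,0],[0,0,0],[0,0,0]],"grip":[0,0,0,0,0,0,0]}' 35; python3 -m creep '{"xyz":[[0,0,0],[0,0,0],[0,0,0],[0,0,0],[0,0,0],[0,0,0]],"rotation":[[0,0,0],[0,0,0],[0,0,0],[0,0,0],[0,0,0],[0,0,0]],"grip":[0.3,0.6,0.8,1,1,1]}' 35;  python3 -m creep '{"xyz":[[0,0,0],[0,0,0],[0,0,0],[0,0,0]],"rotation":[[0,0,0],[0,0,0],[0,0,0],[0,0,0]],"grip":[1,1,1,1]}' 35; python3 -c "
from h import *
togo(535.2,86.4,116,-88.5);print(arm.read_state()['torque'])"
```

```text
time_s: 10.43
ee_pos: [534.9, 86.4, 117.3]
eef_rot: [179.9, 0.0, -88.4]
force: [0.1, -0.3, -0.1]
gripper_width: 0.502
time_s: 10.93
ee_pos: [535.3, 88.1, 118.2]
eef_rot: [180.0, 0.2, -88.3]
force: [0.7, 7.4, 1.0]
gripper_width: 0.156
time_s: 11.27
ee_pos: [535.3, 88.3, 118.2]
eef_rot: [180.0, 0.2, -88.3]
force: [0.6, 2.6, -2.8]
gripper_width: 0.155
t 11.27 at [535.3  88.3 118.2] [180.    0.2 -88.3] F [ 0.6  2.6 -2.8] w 0.155
xyz [1.9 0.2 2.2] rot [0.  0.2 0.2] rows>= 0.06969348617831661
[-0.02151494 -0.05079413  0.08977521]
```

```bash
cat > tq.py <<'E'
from h import *
s=arm.read_state();print("T",np.round(s['torque'],3),"yaw",round(s['eef_rot'][2],2),"F",np.round(s['force'],1),"p",np.round(s['ee_pos'],1),"t",round(s['time_s'],2),"w",round(s['gripper_width'],3))
E
python3 -m creep '{"xyz":[[0,0,0],[0,0,0],[0,0,0],[0,0,0],[0,0,0],[0,0,0]],"rotation":[[0,0,-1],[0,0,-2],[0,0,-3],[0,0,-4],[0,0,-5],[0,0,-5]],"grip":[1,1,1,1,1,1]}' >/dev/null; python3 tq.py
python3 -m creep '{"xyz":[[0,0,0],[0,0,0],[0,0,0],[0,0,0],[0,0,0],[0,0,0]],"rotation":[[0,0,-1],[0,0,-2],[0,0,-3],[0,0,-4],[0,0,-5],[0,0,-5]],"grip":[1,1,1,1,1,1]}' >/dev/null; python3 tq.py
python3 -m creep '{"xyz":[[0,0,0],[0,0,0],[0,0,0],[0,0,0],[0,0,0],[0,0,0]],"rotation":[[0,0,-1],[0,0,-2],[0,0,-3],[0,0,-4],[0,0,-5],[0,0,-5]],"grip":[1,1,1,1,1,1]}' >/dev/null; python3 tq.py
```

```text
T [-0.144 -0.068 -0.069] yaw -83.26 F [-0.2  1.5 -2.3] p [535.3  88.2 118.2] t 11.77 w 0.157
T [-0.148 -0.129 -0.098] yaw -78.18 F [ 0.2  1.2 -2.2] p [535.4  88.2 118.3] t 12.27 w 0.156
T [-0.113 -0.106 -0.096] yaw -73.09 F [ 0.3  0.7 -2.3] p [535.3  88.2 118.2] t 12.77 w 0.159
```

```bash
python3 -m creep '{"xyz":[[0,0,0],[0,0,0],[0,0,0]],"rotation":[[0,0,-1],[0,0,-2],[0,0,-3]],"grip":[1,1,1]}' >/dev/null; python3 tq.py
python3 -m creep '{"xyz":[[0,0,0],[0,0,0],[0,0,0]],"rotation":[[0,0,-1],[0,0,-2],[0,0,-3]],"grip":[1,1,1]}' >/dev/null; python3 tq.py
python3 -m creep '{"xyz":[[0,0,0],[0,0,0],[0,0,0]],"rotation":[[0,0,-1],[0,0,-2],[0,0,-3]],"grip":[1,1,1]}' >/dev/null; python3 tq.py
```

```text
T [-0.157 -0.152 -0.221] yaw -69.99 F [ 1.2  1.8 -2.9] p [535.4  88.1 118.2] t 13.02 w 0.152
T [-0.164 -0.13  -0.207] yaw -66.89 F [ 0.9 -0.1 -2. ] p [535.4  88.1 118.2] t 13.27 w 0.155
T [-0.158 -0.269 -0.251] yaw -63.78 F [ 1.5  0.6 -1.8] p [535.4  88.1 118.3] t 13.52 w 0.154
```

```bash
python3 -m creep '{"xyz":[[0,0,0],[0,0,0],[0,0,0]],"rotation":[[0,0,-1],[0,0,-2],[0,0,-3]],"grip":[1,1,1]}' >/dev/null; python3 tq.py
python3 -m creep '{"xyz":[[0,0,0],[0,0,0],[0,0,0]],"rotation":[[0,0,-1],[0,0,-2],[0,0,-3]],"grip":[1,1,1]}' >/dev/null; python3 tq.py
python3 -m creep '{"xyz":[[0,0,0],[0,0,0],[0,0,0]],"rotation":[[0,0,-1],[0,0,-2],[0,0,-3]],"grip":[1,1,1]}' >/dev/null; python3 tq.py
```

```text
T [-0.2   -0.178 -0.222] yaw -60.69 F [ 0.2  0.9 -1.8] p [535.4  88.  118.2] t 13.77 w 0.157
T [-0.24  -0.237 -0.264] yaw -57.58 F [ 1.4 -0.3 -2.6] p [535.4  88.  118.2] t 14.02 w 0.156
T [-0.204 -0.227 -0.192] yaw -54.48 F [ 0.1  1.3 -3.8] p [535.5  88.  118.3] t 14.27 w 0.159
```

```bash
python3 -m creep '{"xyz":[[0,0,0],[0,0,0],[0,0,0]],"rotation":[[0,0,-1],[0,0,-2],[0,0,-3]],"grip":[1,1,1]}' >/dev/null; python3 tq.py
python3 -m creep '{"xyz":[[0,0,0],[0,0,0],[0,0,0]],"rotation":[[0,0,-1],[0,0,-2],[0,0,-3]],"grip":[1,1,1]}' >/dev/null; python3 tq.py
```

```text
T [-0.275 -0.244 -0.121] yaw -51.37 F [ 0.4  1.2 -2.6] p [535.4  88.  118.2] t 14.52 w 0.155
T [-0.195 -0.219 -0.035] yaw -48.26 F [ 0.6  0.6 -2.6] p [535.5  88.  118.3] t 14.77 w 0.158
```

The torque dip has started, so the follower is sliding in. Smaller steps now.

```bash
python3 -m creep '{"xyz":[[0,0,0],[0,0,0],[0,0,0]],"rotation":[[0,0,-1],[0,0,-2],[0,0,-3]],"grip":[1,1,1]}' >/dev/null; python3 tq.py
python3 -m creep '{"xyz":[[0,0,0],[0,0,0]],"rotation":[[0,0,-1],[0,0,-2]],"grip":[1,1]}' >/dev/null; python3 tq.py
python3 - <<'E'
from meas import *
s=eyes.get_image("scene");crop(s,210,160,310,230,8,"pics/d1.png")
E
```

```text
T [-0.231 -0.255 -0.028] yaw -45.16 F [ 1.2  0.5 -4. ] p [535.5  88.  118.2] t 15.02 w 0.158
T [-0.221 -0.245 -0.1  ] yaw -43.05 F [ 0.7 -0.1 -3.6] p [535.5  88.  118.2] t 15.18 w 0.153
```

View pics/d1.png

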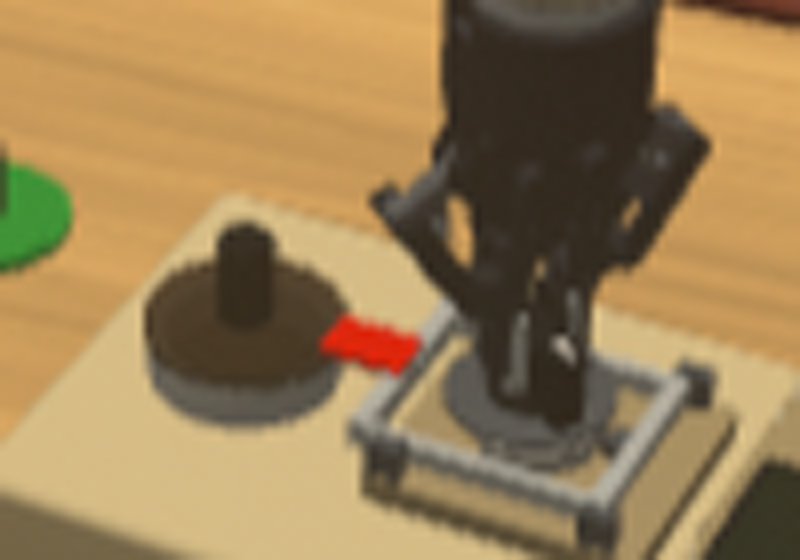

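The tongue tip has moved to crop (320,340) from (335,262) in b1, which is offset 80 px vertically. I'll quantify the shift.

```bash
cat > tong.py <<'E'
from meas import *
import sys
def tipc(im):
    b=(245,195,270,212);a=up(im,*b);m=(a[:,:,2]>150)&(a[:,:,1]<90);c=big(m);M=cv2.moments(c);q=back((M["m10"]/M["m00"],M["m01"]/M["m00"]),*b[:2])
    x=c[:,0,:];left=back(x[x[:,0].argmin()],*b[:2]);return np.round(q,2),np.round(left,2),round(M["m00"]/64,1),np.round(ray("scene",q,103)[:2],1)
r=cv2.imread("pics/scene0.png");print("before",*tipc(r))
for i in range(int(sys.argv[1])):
    s=eyes.get_image("scene");print("now",*tipc(s))
E
python3 tong.py 1;python3 tq.py
python3 -c "
from meas import *
a=proj('scene',(528,45,103));b=proj('scene',(528-.125*5.5,45-.992*5.5,103));print('5.5mm =',b-a)"
```

```text
before [257.37 203.31] [251.19 203.31] 50.2 [524.4  24.5]
now [255.83 202.75] [249.81 202.06] 51.3 [523.5  19.2]
T [-0.148 -0.218  0.068] yaw -43.1 F [ 1.7  1.  -3.4] p [535.5  88.  118.2] t 15.28 w 0.162
5.5mm = [-1.63123559 -0.53060853]
```

```bash
python3 -m creep '{"xyz":[[0,0,0],[0,0,0]],"rotation":[[0,0,-0.5],[0,0,-1]],"grip":[1,1]}' >/dev/null; python3 tq.py; python3 tong.py 1; python3 tq.py
```

```text
T [-0.195 -0.292 -0.143] yaw -42.05 F [ 1.7  1.7 -3.3] p [535.5  88.  118.2] t 15.45 w 0.162
before [257.37 203.31] [251.19 203.31] 50.2 [524.4  24.5]
now [255.84 202.76] [249.81 202.06] 51.3 [523.5  19.2]
T [-0.163 -0.221 -0.083] yaw -42.03 F [ 1.8  0.3 -2.6] p [535.5  88.  118.2] t 15.5 w 0.159
```

```bash
python3 -m creep '{"xyz":[[0,0,0],[0,0,0]],"rotation":[[0,0,-0.4],[0,0,-0.7]],"grip":[1,1]}' >/dev/null; python3 tq.py; python3 tong.py 1; python3 tq.py
```

```text
T [-0.248 -0.291 -0.136] yaw -41.3 F [ 1.7  0.8 -2.7] p [535.5  88.  118.3] t 15.67 w 0.158
before [257.37 203.31] [251.19 203.31] 50.2 [524.4  24.5]
now [255.83 202.75] [249.81 202.06] 51.3 [523.5  19.2]
T [-0.219 -0.327 -0.107] yaw -41.28 F [ 0.6  1.7 -2.7] p [535.6  88.  118.3] t 15.72 w 0.158
```

Torque sits on the 0.14 N m notch plateau at two successive angles and the tongue has stopped moving, about 5.3 mm over. Releasing here.

```bash
python3 -m creep '{"xyz":[[0,0,0],[0,0,0],[0,0,0],[0,0,0],[0,0,0],[0,0,0]],"rotation":[[0,0,0],[0,0,0],[0,0,0],[0,0,0],[0,0,0],[0,0,0]],"grip":[0.5,0.3,0.1,0.0,0.0,0.0]}'; python3 -m creep '{"xyz":[[0,0,-3],[0,0,-15],[0,0,-35],[0,0,-60],[0,0,-90],[0,0,-120],[0,0,-130],[0,0,-130]],"rotation":[[0,0,0],[0,0,0],[0,0,0],[0,0,0],[0,0,0],[0,0,0],[0,0,0],[0,0,0]],"grip":[0,0,0,0,0,0,0,0]}'
python3 tong.py 2
python3 - <<'E'
from meas import *
s=eyes.get_image("scene");crop(s,200,160,320,250,6,"pics/e1.png");cv2.imwrite("pics/e1s.png",s)
togo(380,88,240,-41)
E
```

```text
time_s: 16.22
ee_pos: [535.6, 87.9, 118.4]
eef_rot: [-179.9, 0.1, -41.3]
force: [-0.4, -0.6, 0.2]
gripper_width: 0.498
time_s: 16.88
ee_pos: [537.8, 87.7, 253.2]
eef_rot: [-179.6, -0.2, -41.3]
force: [1.3, -0.1, 0.3]
gripper_width: 0.503
before [257.37 203.31] [251.19 203.31] 50.2 [524.4  24.5]
now [255.84 202.75] [249.81 202.19] 51.1 [523.4  19.2]
now [255.84 202.75] [249.81 202.19] 51.1 [523.4  19.2]
t 17.03 at [534.7  87.6 246.9] [-180.     0.2  -41.3] F [-0.4 -0.2  0.1] w 0.498
xyz [-116.5  101.8    7.2] rot [-0.   0.2 -0.3] rows>= 3.714394194117483
```

View pics/e1.png

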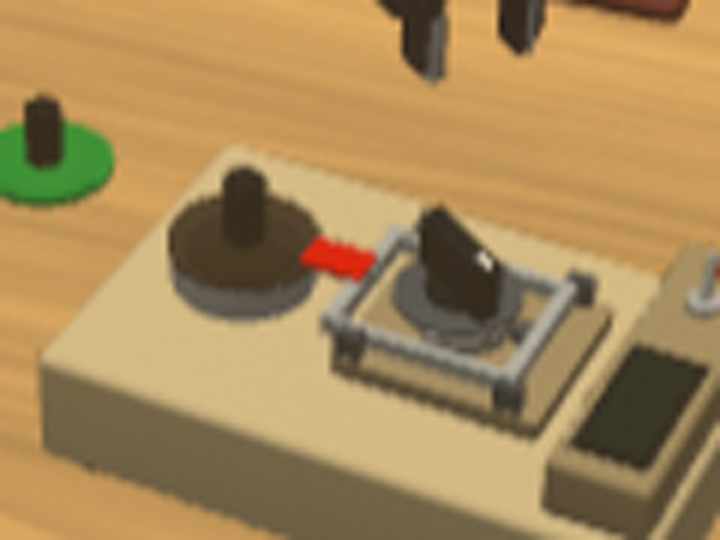

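The lid is flat, the tongue overlaps the disc at crop (310,255), and the knob is free. I'll move aside for one clear top view.

```bash
python3 -m creep '{"xyz":[[-20,-15,-5],[-40,-32,-5],[-64,-44,-5],[-88,-56,-5],[-112,-68,-5],[-136,-80,-5],[-160,-92,-5],[-184,-104,-5]],"rotation":[[0,0,0],[0,0,0],[0,0,0],[0,0,0],[0,0,0],[0,0,0],[0,0,0],[0,0,0]],"grip":[0,0,0,0,0,0,0,0]}'
python3 - <<'E'
from meas import *
for n in("top","scene"): cv2.imwrite(f"pics/f_{n}.png",eyes.get_image(n))
t=cv2.imread("pics/f_top.png");crop(t,185,140,305,225,6,"pics/f1.png")
E
```

```text
time_s: 17.7
ee_pos: [463.3, 287.7, 249.8]
eef_rot: [179.8, 0.3, -41.3]
force: [0.3, -0.0, 0.0]
gripper_width: 0.502
```

View pics/f1.png

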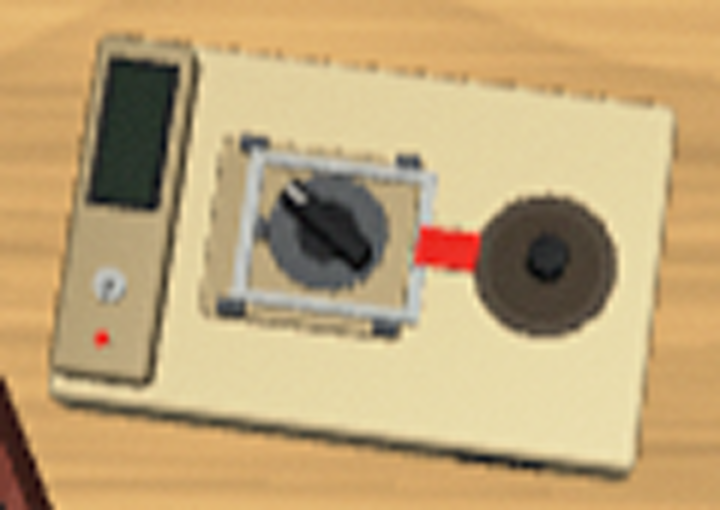

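View pics/f_scene.png

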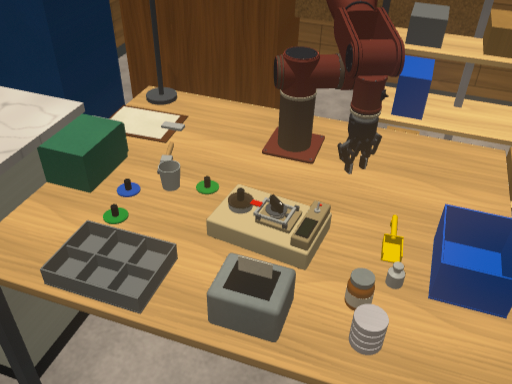

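The tongue tip at crop (480,250) now overlaps the lid's edge, and the bystanders look unmoved. One numerical check from the top camera.

```bash
python3 - <<'E'
from meas import *
for f in("pics/top0.png","pics/f_top.png"):
    b=(250,172,272,190);a=up(cv2.imread(f),*b);m=(a[:,:,2]>150)&(a[:,:,1]<90);M=cv2.moments(big(m));q=back((M["m10"]/M["m00"],M["m01"]/M["m00"]),*b[:2]);print("tongue",np.round(ray("top",q,103)[:2],1),round(M["m00"]/64,1))
d=cv2.absdiff(cv2.imread("pics/top0.png"),cv2.imread("pics/f_top.png")).max(2)
# frame crossbar edge: whole follower shift by phase correlation of left crossbar
g=[cv2.cvtColor(cv2.imread(f),cv2.COLOR_BGR2GRAY).astype(np.float32) for f in("pics/top0.png","pics/f_top.png")]
for x0,y0,x1,y1 in((221,170,231,190),(247,165,257,177)):
    print(cv2.phaseCorrelate(*[cv2.resize(i[y0:y1,x0:x1],None,fx=8,fy=8,interpolation=cv2.INTER_CUBIC) for i in g]))
b=(258,166,292,202);a=up(cv2.imread("pics/f_top.png"),*b);m=a[:,:,2]<130;e=cv2.fitEllipse(cv2.convexHull(big(m)));print("lid",ray("top",back(e[0],*b[:2]),101))
print("others changed:",[ (n,int((d[y0:y1,x0:x1]>40).sum())) for n,x0,y0,x1,y1 in(("cup",350,203,380,232),("scoop",125,180,152,242),("weight",122,150,145,172),("jar",142,117,172,146),("brush",370,230,400,260),("lids",370,145,410,210),("green2",310,213,340,240))])
E
python3 tong.py 1
```

```text
tongue [526.2  26.2] 55.6
tongue [525.7  20.8] 57.5
((0.017737203870801466, 0.020402985139853058), 0.6561240959912539)
((0.028439744584353832, 0.007133721835408835), 0.7998739915589491)
lid [517.14919498 -32.42564704 101.        ]
others changed: [('cup', 0), ('scoop', 1202), ('weight', 454), ('jar', 54), ('brush', 0), ('lids', 0), ('green2', 0)]
before [257.37 203.31] [251.19 203.31] 50.2 [524.4  24.5]
now [255.83 202.76] [249.81 202.06] 51.2 [523.5  19.2]
```

View pics/f_top.png

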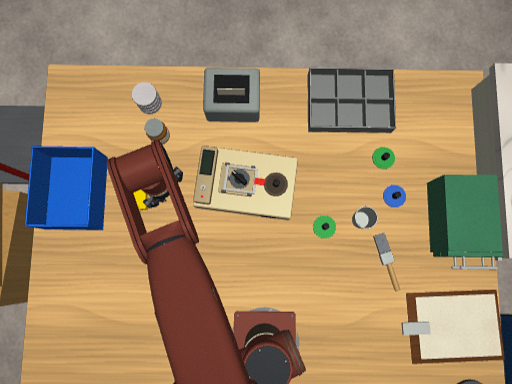

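The scoop and weight differences come from the arm hiding them. In the scene view both stand where they did, and the gripper is about 250 mm up. Handing in.

```bash
python3 -m creep '{"xyz":[[0,0,0],[0,0,0],[0,0,0]],"rotation":[[0,0,0],[0,0,0],[0,0,0]],"grip":[0,0,0]}'; python3 -c "
from cell import arm
arm.close_job()"
```

```text
time_s: 18.1
ee_pos: [463.2, 287.1, 249.0]
eef_rot: [179.7, 0.3, -41.2]
force: [0.5, 0.1, -0.3]
gripper_width: 0.498
the job is handed in; nothing more can be done
```

I set the smoked lid on the sample well, then turned the knob about 47° anticlockwise into the notch. I released both and handed the job in at 18.1 s.

- **Lid:** It pressed down against the collar at the expected height with about 15 N. In both views it lies flat and concentric with the well.
- **Notch:** While turning, torque fell from about 0.22 to 0.03 N m. It then held at about 0.14 N m over two successive angles, and I stopped before it rose at the far side.
- **Tongue:** Both cameras show it moved 5.4 mm towards the lid and over its edge. The full travel is 5.5 mm, and the difference is within what the pictures can resolve. It stayed there after release.
- **Other things:** The cup, brush and look-alike lids were unchanged in the top view. In that view the arm hid the scoop and weight and the jar's edge differed slightly. In the scene view all three look to be in place by eye.

**Disagreements:**
- The lid seated about 2–3 mm further out in x than the top camera put the well.
- The knob was about 2 mm off in y from my estimate, and the grip centred itself on it.

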